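Open the stopper canister, then hold the heater's sprung lid at the load line

ROBOT

A 7-joint arm with a two-finger parallel gripper is mounted at the origin on a cart in front of the work surface, level with it; the furniture and walls round the work are solid. World frame = base frame: x ahead of the robot, y to its left, z up, the work surface at z = 0. Lengths are in m, angles in rad, forces in N, time in s.
With the tool pointing down it reaches from about 0.4 to 0.9 m from the base axis. Payload 5.5 kg.
Tool frame: the origin (TCP) lies midway between the tips of the shut fingers; the grasp point (between the pads) lies 19 mm behind it (manip.grip_depth is the distance from the TCP to the grasp point, in m); z points along the fingers, y is the line along which they close (so a half turn about z gives the same grasp; the last joint's range is limited). The gripper opens to 92 mm and grips with 3 to 60 N. Pads are 19 mm wide; open, the fingers measure 130 mm over their backs; the gripper's body (75 mm by 190 mm) begins 47 mm behind the grasp point.
Start: joints at [-1.004, 0.501, -0.427, 1.55, 0.221, 1.138, -0.21], TCP at [0.194, 0.62, 0.227] pointing down, gripper open.
Joint ranges: [-2.88, 2.88], [-0.31, 2.03], [-1.54, 1.56], [0.2, 2.42], [-1.41, 4.55], [0.19, 2.02], [-2.57, 2.57]. Speed limits (rad/s): [2.57, 2.57, 3.14, 3.14, 3.14, 3.14, 3.14].

INTERFACE

Orientations are given as a unit quaternion [x, y, z, w].
In Python, from bench import manip, effector, viewer gives the robot as it stands. Calls block until the motion is done:
- manip.move_pose(position, orientation): joint-space move of the TCP to a pose.
- manip.servo_line(position, ori=None, vel=0.15): straight line of the TCP; ori=None keeps the orientation; vel is the mean speed in m/s.
- manip.movej(angles): joint-space move.
- effector.open_jaws() and effector.close(f_grip=None): open the fingers fully, or close them until they stop; f_grip is the grip in N (None keeps the last).
- manip.sleep(seconds).
- manip.solve_ik(position, orientation): joint angles nearest the present ones, or None.
- viewer.get_image(name): name is "scene" or "top" or "wrist"; returns the picture (480x640x3 uint8, red, green, blue); there is no depth.
- viewer.get_calibration(name): a dict with "vfov" (degrees; the focal length in pixels is half the picture's height over the tangent of half this angle, whatever the lens; pixels are square), "cx", "cy" (the principal point, pixels), "eye" and "attitude" of the camera in the world. Camera axes: x right, y down, z forward; pixel columns grow to the right and rows downward; lengths in m; the calibration is good to about 2 mm. A picture is of the moment at which its call begins: read the wrist's pose just before it. get_calibration takes no time and is no camera call; for the wrist camera it gives the pose at the moment of the call.
A pose or a line that the arm cannot do raises manip.PlanningError and nothing moves.
- manip.hand_in(): hands the job in; it is judged then, once.
Readings, each from a call of its own:
- manip.current_clock(): time.
- manip.current_q(): joint angles.
- manip.current_joint_velocities(): joint speeds.
- manip.current_tau(): joint torques, N m.
- manip.current_tool_pos(): TCP position.
- manip.current_tcp_rot(): TCP orientation.
- manip.current_force(): force on the tool from outside, world axes, zero at the start.
- manip.current_wrist_torque(): the same for the moment, N m.
- manip.current_finger_gap(): finger opening in m.
- manip.current_gripper_force(): force on a finger pad.
Only numpy, scipy, OpenCV 4.12 (cv2) and the standard library are available. Lean on these libraries where they do the work, as an engineer would, in place of code of your own. Each camera call takes 0.05 s, during which the arm holds its last target. There are 200 camera calls.

TASK

I need both hands to stopper the warm vials in the dry-block heater, so get it ready for me: tip the loose lid of the steel stopper canister up by its black lug (the far rim stays on the canister while the lug side rises), lift it off and set it down flat on the bench beside the canister, not dropped. Then raise the heater's sprung lid by its bow handle until its pointer stands at the long heavy line on the quadrant, never as far as the cut-out switch above it, and finish while still holding it there, because it falls shut if let go. Leave the canister upright where it stands with its stoppers in it, and do not shift the bottle, flask and beaker.

Things in the scene. Friction and masses are not known exactly. Their poses are not given: they have to be found in the camera images.
- heater: White dry-block heater, fixed: housing 205 (x) x 196 (y) x 84 mm high, grey sloped control panel in front reaching 138 mm ahead of the origin, on top a block with 12 glass vials under a white hinged hood with a clear window. Origin: centre of the underside; -x is its front, +x its back (hinge side), y its left, z up.
- heater_lid (a joint): Opening angle of the heater's lid, rad: 0 shut, grows as its front rises about the hinge at the back; 0.70 pointer at the long load line, 1.00 at the cut-out switch, stop at 1.25. A spring always pulls it shut: with its weight 0.8 N m shut, 1.1 N m at the load line (5 to 7 N at the handle, square to the hinge). Lid 166 (x) x 170 (y) mm, its top 126 mm above the bench when shut.
- lid_handle (a point): Centre of the lid's steel bow handle: a straight round bar 12 mm thick, 76 mm long, along the heater's y on two posts 96 mm apart, near the lid's front edge; turns with the lid. Shut: 162 mm above the bench, 36 mm above the lid's top (30 mm clear under the bar), 156 mm ahead of and 70 mm above the hinge axis. At the load line: about 246 mm above the bench.
- lid_hinge (a point): Point on the lid's hinge axis, middle of its length: 88 mm behind the heater's origin, 92 mm above the bench. The axis runs along the heater's y.
- load_line (a point): Outer end of the long heavy load line on the quadrant: an upright aluminium sector plate of 86 mm radius, centred on the hinge axis, along the heater's left side (101 mm left of the origin). It also has fine short graduations 0.1 rad apart and, at its top, a small black cut-out switch.
- pointer (a point): Tip side of the dark steel pointer on the lid's left, which sweeps over the quadrant's face at 85 mm from the hinge axis; at the load line it is within a few mm of point load_line.
- canister: Loose steel canister, round, 100 mm outside diameter (rolled rim 104 mm), 80 mm high, wall 2.5 mm, inside floor 4 mm up, 0.7 kg, open at the top under its lid. Origin: centre of the underside, z up.
- tin_lid: Loose steel lid seated on the canister's rim, about 0.11 kg: a disc 107 mm across, 4 to 5 mm thick, with a tapered plug 86 mm across and 8 mm deep under it (about 3 mm of play all round) and one black upright lug at its rim. Origin: centre of the plug's underside (72 mm above the canister's underside when seated); z up; the lug is on its -x side, roughly towards the robot.
- tin_lug (a point): Centre of the lid's black lug: an upright flat block 12 mm thick (along the lid's x, radially), 24 mm wide (along the lid's y), from 13 to 44 mm above the lid's origin, 40 mm from the lid's centre on its -x side; this point is 29.5 mm above the lid's origin. Its orientation is the lid's.
- tin_far (a point): Point on the lid's rim across from the lug, at the underside of the disc where it rests on the canister's rim: 53 mm from the lid's centre on its +x side, 8 mm above the lid's origin.
- tin_mid (a point): Centre of the underside of the lid's disc, 8 mm above the lid's origin: 80 mm above the bench when seated, 8 mm when the lid lies flat on the bench.
- stopper0: Brown rubber stopper 22 mm wide and 22 mm high, loose in the canister. Origin: centre of its underside.
- stopper1: A second such stopper in the canister.
- stopper2: A third such stopper in the canister.
- white_flex: Thin white flex, 7 mm high, fixed, lying on the bench from the back left to the front edge, left of and in front of the canister; the bench between it and the canister is free.
- bottle: Bystander: amber dropper bottle with a black teat, 42 mm in diameter, 100 mm high, behind the canister. Origin: centre of the underside, z up.
- flask: Bystander: 50 ml conical glass flask, 65 mm in diameter, 94 mm high, at the back left. Origin: centre of the underside, z up.
- beaker: Bystander: small glass beaker, 45 mm in diameter, 57 mm high, on the right, beside the heater. Origin: centre of the underside, z up.
There are look-alikes about, which are no part of the job. Leave any green or turquoise look-alike of the tin_lid alone.

How it is judged:
By the outcome, as a careful person would: the job done as asked, in the order asked, and still so for the second after the job is handed in, while the arm keeps its last pose, push and grip.
It also fails if it takes over 54 s, if anything falls off the work surface, if the arm or the gripper's body presses on something with over 40 N, if the wrist force passes 120 N, or if a joint passes its speed limit or range.

## Working session

There is one attempt and no reset: what is moved stays moved. The work goes in short steps, each a Python script; the robot and the scene stay as the last script left them, time stands still between calls to the robot, and variables do not carry over. Pictures are saved under pics/ and viewed, at most 10 in all, crops included, and the job is handed in when it is done.

```bash
mkdir -p pics; ls; cat > h.py <<'E'
import numpy as np, cv2
from scipy.spatial.transform import Rotation as R
from bench import manip, effector, viewer
def save(n,fn,crop=None,s=1):
    im=viewer.get_image(n)[:,:,::-1]
    cv2.imwrite('pics/raw_'+fn,im)
    if crop: x0,y0,x1,y1=crop; im=im[y0:y1,x0:x1]
    if s!=1: im=cv2.resize(im,None,fx=s,fy=s,interpolation=cv2.INTER_CUBIC)
    cv2.imwrite('pics/'+fn,im)
def cam(c):
    f=240/np.tan(np.radians(c['vfov'])/2); a=np.array(c['attitude'],float)
    Rm=a if a.shape==(3,3) else R.from_quat(a).as_matrix()
    return f,Rm,np.array(c['eye'],float)
def ray(c,u,v):
    f,Rm,e=cam(c); return e,Rm@np.array([(u-c['cx'])/f,(v-c['cy'])/f,1])
def atz(c,u,v,z):
    e,d=ray(c,u,v); return e+d*(z-e[2])/d[2]
def proj(c,p):
    f,Rm,e=cam(c); q=Rm.T@(np.array(p)-e); return c['cx']+f*q[0]/q[2],c['cy']+f*q[1]/q[2]
E
python3 - <<'E'
from h import *
save('scene','s0.png'); save('top','t0.png')
for n in('scene','top','wrist'): print(n,viewer.get_calibration(n))
print(manip.current_clock(),manip.current_tcp_rot(),manip.grip_depth)
E
```

```text
pics
scene {'vfov': 51.843811929656, 'cx': 315.91771909373284, 'cy': 241.60902641501514, 'eye': array([ 0.0669558 , -0.95026997,  0.68476239]), 'attitude': array([ 0.83734364, -0.2198575 ,  0.13469898, -0.48205239])}
top {'vfov': 54.24251550011029, 'cx': 331.91131655032837, 'cy': 241.4232799669249, 'eye': array([ 0.36210433, -0.06041905,  1.40910949]), 'attitude': array([-0.70054829,  0.70928429, -0.06165377,  0.04844286])}
wrist {'vfov': 60.291239687393684, 'cx': 308.7416825079514, 'cy': 243.32711894661173, 'eye': array([0.11991164, 0.64351318, 0.3839614 ]), 'attitude': array([0.79720786, 0.58560899, 0.08580785, 0.11899057])}
0.1 [ 1.51266015e-01  9.88492707e-01 -8.57126568e-04 -1.63286915e-04] 0.0188
```

View pics/s0.png

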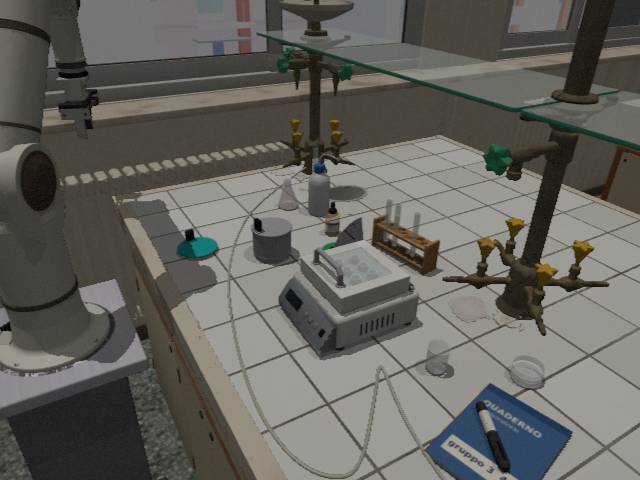

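View pics/t0.png

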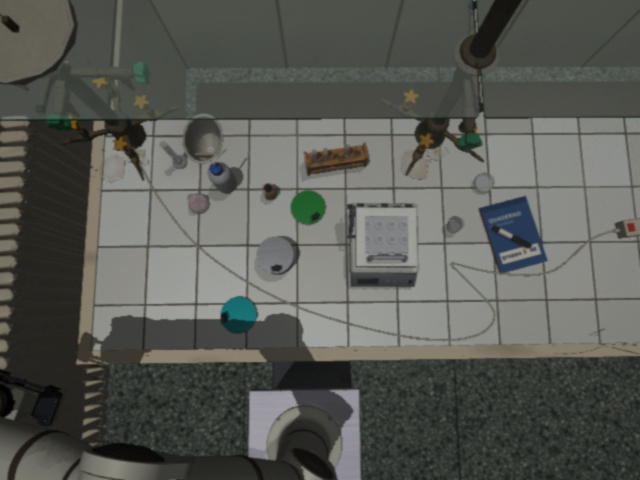

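The top view shows three possible lids. The steel one with a black lug sits on the canister at top (276,256), scene (271,230). The green look-alike is at top (308,207) and the turquoise one at top (239,314), scene (197,247). I'm choosing the steel one. The heater is at top (384,245), and a glass shelf hangs over the back. Next I'll check the choice in close crops.

```bash
python3 - <<'E'
import cv2
t=cv2.imread('pics/raw_t0.png');s=cv2.imread('pics/raw_s0.png')
cv2.imwrite('pics/t0c.png',cv2.resize(t[190:295,240:430],None,fx=4,fy=4,interpolation=cv2.INTER_CUBIC))
cv2.imwrite('pics/s0c.png',cv2.resize(s[205:355,235:430],None,fx=4,fy=4,interpolation=cv2.INTER_CUBIC))
E
```

```text
(no output)
```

View pics/t0c.png

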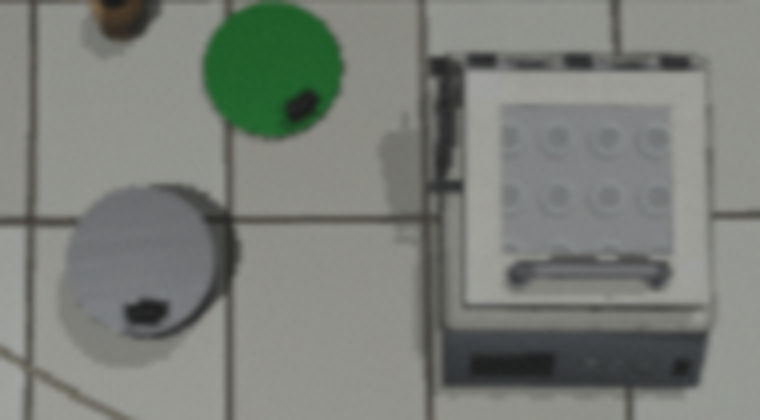

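View pics/s0c.png

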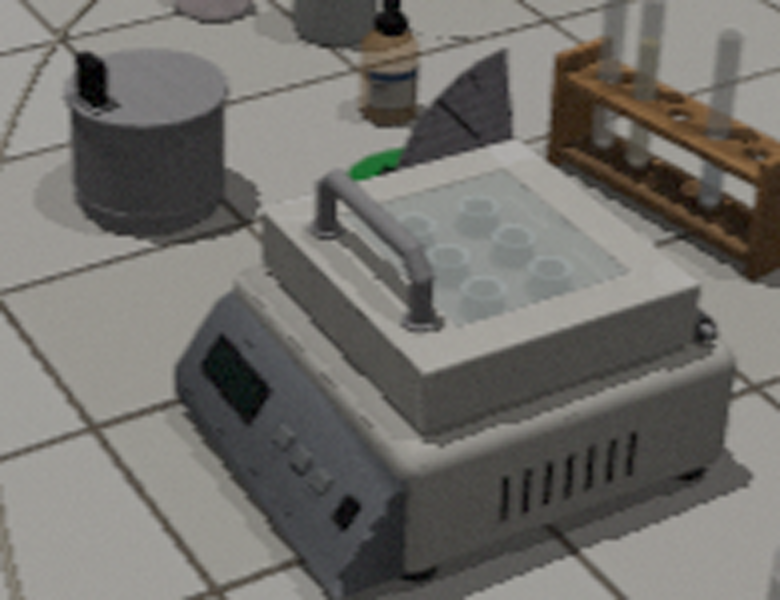

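The crops confirm the steel lid, with its black lug at top (277,267) and disc centre about (275,255). The handle bar is centred at about top (387,258), scene (329.5,258.5). The quadrant is on the left with its load line.

```bash
python3 - <<'E'
from h import *
T=viewer.get_calibration('top');S=viewer.get_calibration('scene')
T4=lambda u,v,z:atz(T,240+u/4,190+v/4,z); S4=lambda u,v,z:atz(S,235+u/4,205+v/4,z)
p=lambda n,*a:print(n,*[np.round(x,4) for x in a])
p('disc',T4(141,261,.0845),S4(147,88,.0845))
p('lugtop',T4(148,307,.116),S4(91,57,.116))
p('bar ends',T4(517,271,.165),T4(660,269,.165),S4(335,178,.165),S4(420,255,.165))
p('hood corners',*[T4(*q,.126) for q in((467,303),(708,303),(467,70),(706,70))])
p('panel bottom',T4(443,386,.0),T4(700,386,.0))
p('green',T4(273,70,.0125),'turq',atz(T,239,314,.0125),'turqlug',atz(T,225,316,.03))
p('bottle',atz(T,271,191,.1)); p('flask',atz(T,199,203,.05))
p('flex',*[atz(T,*q,.007) for q in((200,245),(240,280),(280,300),(320,313),(350,322))])
# triangulate bar centre
def tri(a,b):
    e1,d1=a;e2,d2=b;s=np.linalg.lstsq(np.c_[d1,-d2],e2-e1,rcond=None)[0]
    return e1+d1*s[0],e2+d2*s[1]
p('bar tri',*tri(ray(T,240+588/4,190+270/4),ray(S,235+378/4,205+214/4)))
p('lug tri',*tri(ray(T,240+148/4,190+307/4),ray(S,235+91/4,205+57/4)))
for d in (.3,): p('tool',manip.current_tool_pos())
# wrist cam in tool frame
W=viewer.get_calibration('wrist');f,Rw,e=cam(W);Rt=R.from_quat(manip.current_tcp_rot()).as_matrix()
p('cam in tool',Rt.T@(e-manip.current_tool_pos()),Rt.T@Rw)
E
```

```text
disc [0.5321 0.075  0.0845] [0.5312 0.0687 0.0845]
lugtop [0.496  0.0667 0.116 ] [0.4938 0.0688 0.116 ]
bar ends [ 0.5121 -0.1845  0.165 ] [ 0.5124 -0.2805  0.165 ] [ 0.5117 -0.202   0.165 ] [ 0.5113 -0.2841  0.165 ]
hood corners [ 0.4951 -0.1533  0.126 ] [ 0.4931 -0.3197  0.126 ] [ 0.6592 -0.1569  0.126 ] [ 0.6576 -0.3252  0.126 ]
panel bottom [ 0.4458 -0.143   0.    ] [ 0.4434 -0.3365  0.    ]Traceback (most recent call last):
  File "<stdin>", line 10, in <module>
  File "<stdin>", line 4, in <lambda>
    return _wrapfunc(a, 'round', decimals=decimals, out=out)
    return _wrapit(obj, method, *args, **kwds)
    result = getattr(arr, method)(*args, **kwds)
numpy._core._exceptions._UFuncNoLoopError: ufunc 'multiply' did not contain a loop with signature matching types (dtype('<U4'), dtype('float64')) -> None
```

```bash
cat >> h.py <<'E'
def ori(yaw,tilt=0,flip=0):
    """tool down, closing (y) along world direction yaw(+pi); tilt: about axis yaw+90deg, top leans to +yaw"""
    x=np.array([np.cos(yaw),np.sin(yaw),0]); z=np.array([0,0,-1.]); y=x*(-1 if flip else 1)
    M=np.c_[np.cross(y,z),y,z]
    ax=np.array([-np.sin(yaw),np.cos(yaw),0])
    return (R.from_rotvec(ax*tilt)*R.from_matrix(M)).as_quat()
E
python3 - <<'E'
from h import *
T=viewer.get_calibration('top')
p=lambda n,*a:print(n,*[np.round(x,3) for x in a])
p('green',atz(T,308,207,.0125)); p('turq',atz(T,239,314,.0125))
p('bottle',atz(T,271,191,.1)); p('flask',atz(T,199,203,.05))
p('flex',*[atz(T,*q,.007)[:2] for q in((200,245),(240,280),(280,300),(320,313),(350,322))])
W=viewer.get_calibration('wrist');f,Rw,e=cam(W);Rt=R.from_quat(manip.current_tcp_rot()).as_matrix()
p('cam in tool',Rt.T@(e-manip.current_tool_pos()),Rt.T@Rw)
for fl in (0,1):
  for nm,P,yaw,ts in (('lug',[.494,.068,.16],.1,(0,.35)),('place',[.46,-.06,.03],.1,(0,.35)),('bar',[.511,-.236,.143],-.02,(0,)),('open',[.575,-.236,.225],-.02,(0,.2,.35,.5,.7)),('turn',[.46,-.06,.03],1.6,(0,))):
    for t in ts:
      q=manip.solve_ik(P,ori(yaw,t,fl)); print(fl,nm,t,None if q is None else np.round(q,2))
E
```

```text
green [ 0.688 -0.017  0.012]
turq [0.369 0.188 0.012]
bottle [0.716 0.086 0.1  ]
flask [0.695 0.304 0.05 ]
flex [0.576 0.309] [0.469 0.187] [0.408 0.068] [ 0.368 -0.05 ] [ 0.341 -0.138]
cam in tool [ 0.078  0.    -0.158] [[-0.    -0.957 -0.29 ]
 [ 1.    -0.    -0.001]
 [ 0.001 -0.29   0.957]]
0 lug 0 [-0.24  0.28  0.05  2.   -0.02  0.86 -0.07]
0 lug 0.35 [-0.14  0.51 -0.04  1.71 -0.01  1.27 -0.08]
0 place 0 [-0.04  0.46  0.14  2.15 -0.12  0.53  0.28]
0 place 0.35 [-0.07  0.65  0.13  1.86 -0.03  0.98  0.18]
0 bar 0 [-0.    0.45  0.49  1.87 -0.27  0.89  0.6 ]
0 open 0 [ 0.01  0.45  0.45  1.65 -0.21  1.09  0.5 ]
0 open 0.2 [ 0.08  0.56  0.34  1.47 -0.11  1.33  0.41]
0 open 0.35 [ 0.13  0.66  0.27  1.33 -0.05  1.5   0.36]
0 open 0.5 [ 0.15  0.77  0.23  1.19 -0.    1.68  0.33]
0 open 0.7 [0.17 0.92 0.2  1.   0.05 1.91 0.32]
0 turn 0 [ 0.14  0.46 -0.09  2.15  0.07  0.53  1.6 ]
1 lug 0 [-1.18  0.71  1.36  2.03 -0.79  1.1  -2.49]
1 lug 0.35 [-0.98  1.    1.35  1.74 -0.8   1.57 -2.46]
1 place 0 [-0.89  1.08  1.35  2.18 -1.26  1.13 -1.88]
1 place 0.35 [-0.81  1.26  1.35  1.88 -1.02  1.44 -2.1 ]
1 bar 0 [-0.51  0.89  1.35  1.89 -0.95  1.21 -1.98]
1 open 0 [-0.48  0.84  1.36  1.67 -0.84  1.35 -2.14]
1 open 0.2 [-0.41  0.97  1.35  1.49 -0.78  1.56 -2.21]
1 open 0.35 [-0.35  1.06  1.35  1.35 -0.75  1.71 -2.24]
1 open 0.5 [-0.3   1.15  1.35  1.21 -0.72  1.86 -2.26]
1 open 0.7 [-0.18  1.15  1.13  1.02 -0.52  1.98 -2.39]
1 turn 0 [-0.31  0.5   0.46  2.16 -0.41  0.56 -1.09]
```

```bash
python3 - <<'E'
from h import *
manip.move_pose([.50,.07,.25],ori(.1))
W=viewer.get_calibration('wrist'); np.save('w1.npy',W,allow_pickle=True)
save('wrist','w1.png')
print(manip.current_clock(),manip.current_force(),manip.current_tool_pos())
for q in ([.532,.072,.0845],[.494,.068,.116]): print(proj(W,q))
E
```

```text
2.4 [-0.7320729   0.39479303  0.16846137] [0.49994462 0.07141075 0.24986788]
(np.float64(347.7647202877479), np.float64(223.3626858766009))
(np.float64(299.6018416364285), np.float64(233.9565500684284))
```

View pics/w1.png

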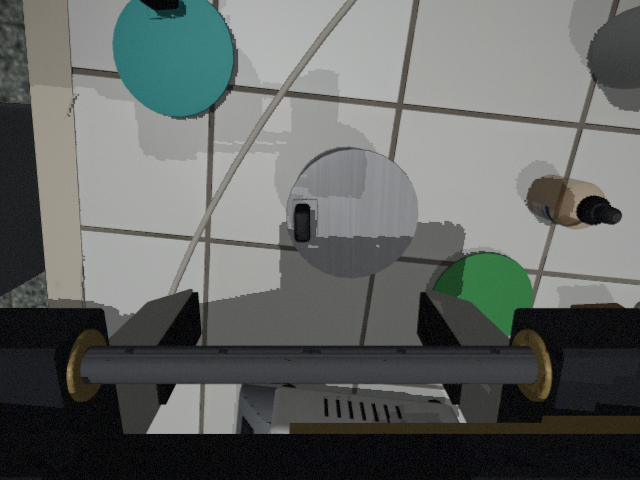

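The wrist view shows the steel lid's disc centred at about (353,213) and the lug at about (303,222). The flex is well to the left. I'll enlarge it.

```bash
python3 - <<'E'
import cv2
t=cv2.imread('pics/raw_w1.png')
cv2.imwrite('pics/w1c.png',cv2.resize(t[140:285,280:430],None,fx=4,fy=4,interpolation=cv2.INTER_CUBIC))
E
```

```text
(no output)
```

View pics/w1c.png

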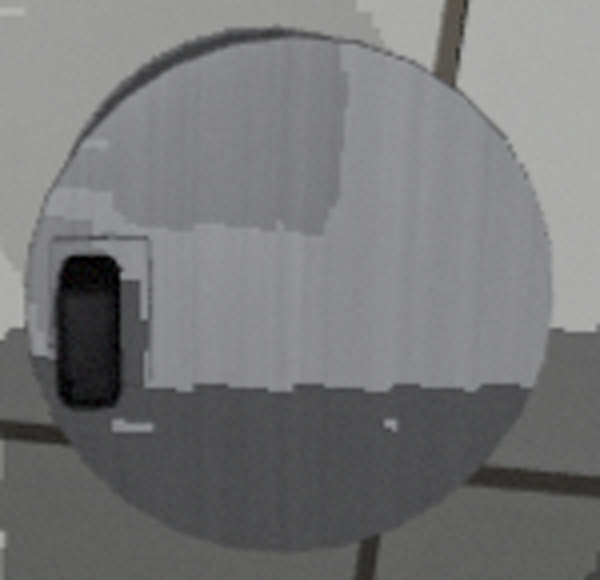

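The lug's top face is centred at (302.5,226.8) and the disc at (352.1,213). The lug lies square with the image, so the lid's yaw is close to the tool's 0.1 rad.

```bash
python3 - <<'E'
from h import *
W=np.load('w1.npy',allow_pickle=True).item()
d=atz(W,352.1,213,.085);l=atz(W,302.5,226.75,.116)
T=viewer.get_calibration('top')
print(d,l,d-l,np.arctan2(*(d-l)[1::-1]),np.linalg.norm((d-l)[:2]))
print('tool yaw',R.from_quat(manip.current_tcp_rot()).as_matrix()[:,1])
E
```

```text
[0.5342823  0.08093139 0.085     ] [0.49558085 0.07364559 0.116     ] [ 0.03870145  0.0072858  -0.031     ] 0.18607877322334507 0.039381283873604456
tool yaw [ 9.94750874e-01  1.02326298e-01 -1.67348504e-04]
```

```bash
python3 - <<'E'
from h import *
o=ori(.12)
manip.move_pose([.4955,.0715,.15],o)
manip.servo_line([.4955,.0715,.090],o,vel=.05)
print('f',manip.current_force(),manip.current_tool_pos())
effector.close(f_grip=25)
manip.sleep(.2)
print(manip.current_finger_gap(),manip.current_gripper_force(),manip.current_force(),manip.current_wrist_torque(),manip.current_tool_pos(),manip.current_clock())
save('wrist','w2.png')
E
```

```text
f [-0.89471541 -0.04399244  0.16596496] [0.49578058 0.07154488 0.09031436]
0.01188735838467402 24.999770522117615 [-0.34356767 -0.26651046 -0.34483511] [-0.10395409  0.13052694  0.01490781] [0.49547296 0.07148896 0.0900099 ] 5.6417
```

View pics/w2.png

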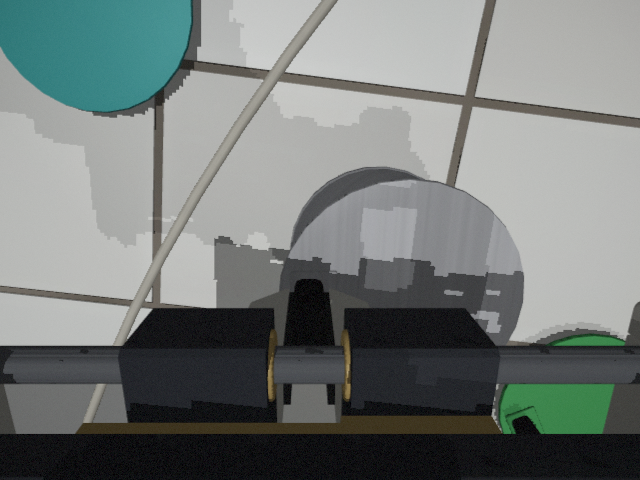

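The lug is held between the fingers (gap 11.9 mm) and the canister hasn't moved. Next I tip the lid about its far rim.

```bash
python3 - <<'E'
from h import *
yaw=.12; p0=np.array([.4955,.0715,.090]); X=np.array([np.cos(yaw),np.sin(yaw),0]); far=np.r_[p0[:2],0]+.093*X; far[2]=.080
ax=np.array([-np.sin(yaw),np.cos(yaw),0])
for t in np.linspace(0,.38,8)[1:]:
    P=far+R.from_rotvec(ax*t).apply(p0-far)
    manip.servo_line(P,ori(yaw,t),vel=.05)
    print(round(t,3),np.round(manip.current_force(),2),np.round(manip.current_finger_gap(),4))
manip.sleep(.2)
save('scene','s1.png',(215,165,355,275),5)
print(manip.current_clock())
manip.servo_line(P+[0,0,.06],ori(yaw,.38),vel=.1)
print(np.round(manip.current_force(),2),manip.current_clock(),manip.current_finger_gap())
E
```

```text
0.054 [-0.42  0.54 -0.4 ] 0.0117
0.109 [ 0.52 -1.36 -2.38] 0.0123
0.163 [ 0.62 -0.26 -1.41] 0.0119
0.217 [ 0.56 -1.12 -1.16] 0.0116
0.271 [-0.39 -0.27 -1.41] 0.0119
0.326 [ 0.38 -0.25 -2.23] 0.0119
0.38 [-0.59 -0.01 -0.75] 0.0116
7.6917
[ 0.34  0.79 -0.9 ] 8.4417 0.01205396322223659
```

View pics/s1.png

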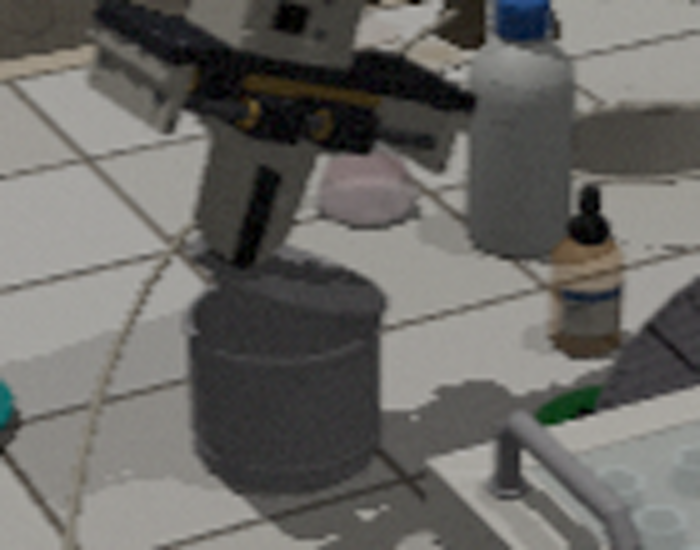

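The lid tipped up with its far rim, at about (375,300) in the crop, still on the canister. Now I level it, carry it to the gap on the right and set it down.

```bash
python3 - <<'E'
from h import *
yaw=.12; X=np.array([np.cos(yaw),np.sin(yaw),0]); c=np.array([.525,-.058,0]); g=c-.04*X
p=manip.current_tool_pos()
manip.servo_line([p[0],p[1],.175],ori(yaw,.2),vel=.12)
manip.servo_line([g[0],g[1],.13],ori(yaw,0),vel=.15)
manip.servo_line([g[0],g[1],.03],ori(yaw,0),vel=.1)
manip.sleep(.3); f0=manip.current_force()[2]; t0=manip.current_wrist_torque()
z=.026
while z>.014:
    z-=.001; manip.servo_line([g[0],g[1],z],ori(yaw,0),vel=.02)
    f=np.mean([manip.current_force()[2] for _ in range(5)])-f0
    print(round(z,4),round(f,2),np.round(manip.current_wrist_torque()-t0,2))
    if f>3: break
print(manip.current_tool_pos(),manip.current_clock())
save('scene','s2.png',(215,165,355,275),5)
E
```

```text
0.025 -0.3 [-0.03  0.02  0.02]
0.024 0.12 [ 0.    0.11 -0.  ]
0.023 0.5 [0.01 0.09 0.01]
0.022 0.46 [ 0.03  0.13 -0.03]
0.021 0.08 [0.05 0.08 0.  ]
0.02 -0.55 [-0.06  0.06  0.01]
0.019 0.97 [ 0.03  0.1  -0.04]
0.018 0.31 [0.04 0.02 0.05]
0.017 12.85 [ 0.11  0.81 -0.01]
[ 0.48534904 -0.06277942  0.01793574] 13.7333
```

View pics/s2.png

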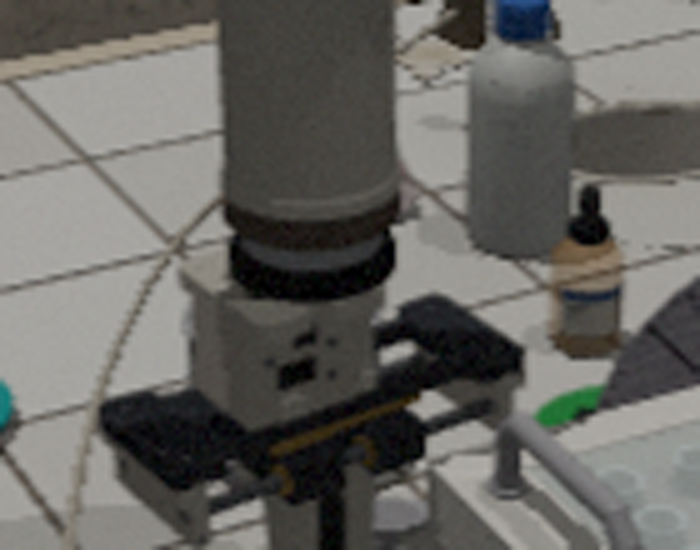

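The lid touched the bench at the expected height, so it is flat. I'll ease off, release, retreat and look at the handle.

```bash
python3 - <<'E'
from h import *
p=manip.current_tool_pos()
manip.servo_line([p[0],p[1],.0182],ori(.12),vel=.02)
print(manip.current_force())
effector.open_jaws()
manip.servo_line([p[0],p[1],.14],ori(.12),vel=.12)
manip.move_pose([.512,-.26,.30],ori(-.02))
W=viewer.get_calibration('wrist'); np.save('w3.npy',W,allow_pickle=True)
save('wrist','w3.png')
save('top','t3.png')
for q in ([.512,-.198,.165],[.512,-.274,.165]): print(proj(W,q))
print(manip.current_clock())
a=cv2.imread('pics/w3.png'); b=cv2.imread('pics/t3.png')[180:300,230:430]
b=cv2.resize(b,None,fx=2.0,fy=2.0,interpolation=cv2.INTER_CUBIC)
out=np.zeros((600,640,3),np.uint8); out[:340]=a[:340]; out[345:585,:400]=b
cv2.imwrite('pics/m3.png',out)
E
```

```text
[-0.08239548  0.35931381 -1.2990063 ]
(np.float64(307.2833271819925), np.float64(146.66245392856183))
(np.float64(309.258124433149), np.float64(251.70543547085924))
17.6167
```

View pics/m3.png

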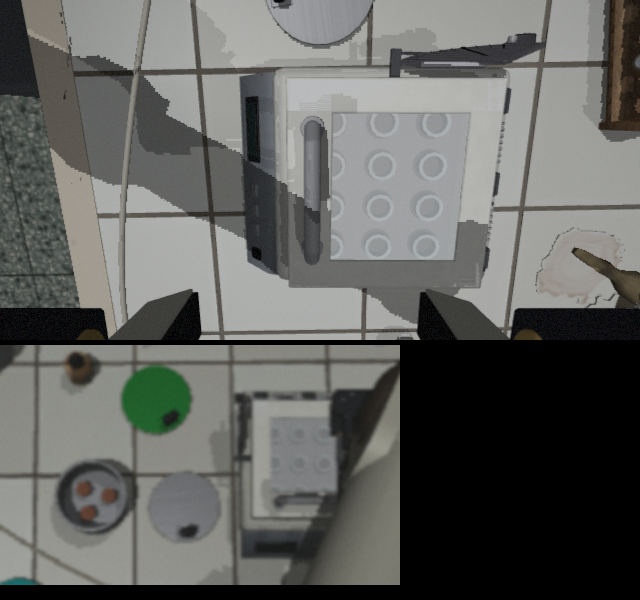

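The lid lies flat between the canister and the heater, and the canister is upright with its 3 stoppers. The bar runs from (313,118) to (312,262) in the wrist view, centred at (313,190) and square with the tool.

```bash
python3 - <<'E'
from h import *
W=np.load('w3.npy',allow_pickle=True).item()
b=atz(W,313,190,.163); print(b, atz(W,287,78,.126),atz(W,289,287,.126),atz(W,508,78,.126),atz(W,480,287,.126))
yaw=-.02; o=ori(yaw); x,y=b[0],b[1]
q=manip.current_q()
# check arc feasibility
X=np.array([np.cos(yaw),np.sin(yaw),0]); ax=np.array([-np.sin(yaw),np.cos(yaw),0])
B=np.array([x,y,.162]); H=B+.156*X; H[2]=.092
for t in np.linspace(0,.75,6):
    c=H+R.from_rotvec(ax*t).apply(B-H); tool=R.from_quat(ori(yaw,.5*t)).as_matrix()[:,2]
    print(round(t,2),np.round(c,3),manip.solve_ik(c+manip.grip_depth*tool,ori(yaw,.5*t)) is not None)
manip.move_pose([x,y,.22],o)
manip.servo_line([x,y,.162-manip.grip_depth+.002],o,vel=.06)
print(manip.current_force())
effector.close(f_grip=35); manip.sleep(.2)
print(manip.current_finger_gap(),manip.current_gripper_force(),manip.current_force(),manip.current_tool_pos(),manip.current_clock())
E
```

```text
[ 0.5154904  -0.22839463  0.163     ] [ 0.49762911 -0.15018995  0.126     ] [ 0.49374192 -0.31825952  0.126     ] [ 0.66238933 -0.1532083   0.126     ] [ 0.65848328 -0.3212165   0.126     ]
0.0 [ 0.515 -0.228  0.162] True
0.15 [ 0.528 -0.229  0.185] True
0.3 [ 0.543 -0.229  0.205] True
0.45 [ 0.561 -0.229  0.223] True
0.6 [ 0.582 -0.23   0.238] True
0.75 [ 0.605 -0.23   0.25 ] True
[ 0.31887309 -0.48109025 -0.07361835]
0.011101601900853466 35.00073552131653 [-5.71568079  0.75641437  3.19260438] [ 0.51431079 -0.22837474  0.1450005 ] 20.8833
```

The bar is gripped. I'll raise it along the arc with the tool tilting half as much.

```bash
cat > arc.py <<'E'
from h import *
yaw=-.02; X=np.array([np.cos(yaw),np.sin(yaw),0]); ax=np.array([-np.sin(yaw),np.cos(yaw),0])
B=np.array([.5138,-.2284,.162]); H=B+.156*X; H[2]=.092
off=.0172 # TCP below bar centre
def tcp(t):
    o=ori(yaw,.5*t); c=H+R.from_rotvec(ax*t).apply(B-H)
    return c+off*R.from_quat(o).as_matrix()[:,2],o
def est():
    p=manip.current_tool_pos(); z=R.from_quat(manip.current_tcp_rot()).as_matrix()[:,2]
    d=p-off*z-H; return np.arctan2(d[2],-d@X)-np.arctan2(.07,.156), np.hypot(d[2],d@X)
E
python3 - <<'E'
from arc import *
for t in np.linspace(0,.62,9)[1:]:
    manip.servo_line(*tcp(t),vel=.06)
    print(round(t,3),np.round(est(),4),np.round(manip.current_force(),1),round(manip.current_finger_gap(),4))
manip.sleep(.3)
print(est(),manip.current_force(),manip.current_clock())
save('scene','s4.png'); save('wrist','w4.png')
a=cv2.imread('pics/s4.png')[170:350,240:440]; b=cv2.imread('pics/w4.png')
out=np.zeros((600,800,3),np.uint8); out[:270,:300]=cv2.resize(a,(300,270)); out[120:600,300:800]=cv2.resize(b,(640,480))[:,:500]
cv2.imwrite('pics/m4.png',np.vstack([cv2.resize(a,(400,360))])); 
o=np.zeros((600,800,3),np.uint8); o[:360,:400]=cv2.resize(a,(400,360),interpolation=cv2.INTER_CUBIC); o[:300,400:]=cv2.resize(b,(400,300)); 
cv2.imwrite('pics/m4.png',o)
c=viewer.get_calibration('scene')
Q=H+.1*0*X
for t in (.6,.7,.8):
    pass
print(proj(c,H))
E
```

```text
0.078 [0.0712 0.1707] [-0.3 -0.7 -7. ] 0.0107
0.155 [0.15   0.1709] [-0.5 -1.2 -7.2] 0.0107
0.232 [0.2273 0.171 ] [-2.4 -0.5 -8.4] 0.0106
0.31 [0.3051 0.1712] [-2.8 -0.6 -5.6] 0.0109
0.388 [0.3817 0.1714] [-5.1  0.1 -4.6] 0.011
0.465 [0.4603 0.1716] [-7.6  0.7 -2.7] 0.0107
0.542 [0.538  0.1718] [-7.7  0.2 -1.9] 0.011
0.62 [0.6152 0.1721] [-8.7  0.3 -0.2] 0.0108
(np.float64(0.6143198288732661), np.float64(0.1720741790599523)) [-8.19737098  0.15323086 -0.96276604] 24.1
(np.float64(386.40038300203673), np.float64(266.2459189589753))
```

View pics/m4.png

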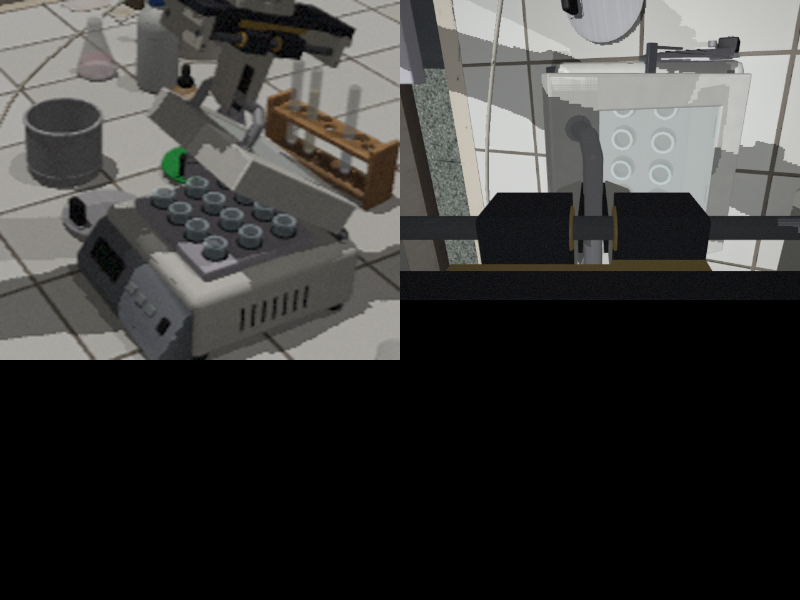

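The lid is held at about 0.61 rad with the vials exposed, and the scene is intact. That last picture took me past the ten-picture allowance, so I'll finish on the arm's readings alone.

```bash
python3 - <<'E'
from arc import *
for t in (.66,.70): manip.servo_line(*tcp(t),vel=.05)
manip.sleep(.4); e=est()[0]; print(e)
manip.servo_line(*tcp(.70+np.clip(.70-e,-.02,.02)),vel=.03)
manip.sleep(.6)
p=manip.current_tool_pos(); z=R.from_quat(manip.current_tcp_rot()).as_matrix()[:,2]
print(est(),'bar',p-off*z,manip.current_force(),manip.current_finger_gap(),manip.current_gripper_force(),manip.current_clock())
E
```

```text
0.6943216491455031
(np.float64(0.6991260814140607), np.float64(0.17232314169808574)) bar [ 0.59484787 -0.22999363  0.24717664] [-8.49532442  1.78966978 -0.0207396 ] 0.011143749366232705 35.000048875808716 26.0167
```

```bash
python3 -c "
from h import *
print(manip.hand_in(),manip.current_clock())"
```

```text
the job is handed in; nothing more can be done
the job is handed in; nothing more can be done
```

The job is handed in: the canister lid was tipped up, lifted off and set flat between the canister and the heater, and the heater lid is held at about 0.70 rad by arm readings, not by a picture of the pointer; I viewed 11 pictures, one over the limit of 10.

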